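# Flip the flagon's marker to its cross side

## Robot

A 7-joint arm with a two-finger parallel gripper is mounted at the origin on the work surface. World frame = base frame: x ahead of the robot, y to its left, z up, the work surface at z = 0. Lengths are in m, angles in rad, forces in N, time in s.
With the tool pointing down it reaches from about 0.425 to 0.925 m from the base axis. Payload 6.8 kg.
Tool frame: the origin (TCP) lies midway between the tips of the shut fingers; the grasp point (between the pads) lies 19 mm behind it; y points along the fingers, z is the direction in which the jaws open and shut, and the axes are right-handed (so a half turn about y gives the same grasp; the last joint's range is limited). The gripper opens to 85 mm and grips with 20 to 120 N. Pads are 22 mm wide; open, the fingers measure 114 mm over their backs; the gripper's body (76 mm by 85 mm) begins 54 mm behind the grasp point. The pads swing forward as they close: fully open they stand 13 mm farther back than shut.
Start: joints at [1.057, 0.477, 0.022, 1.555, -0.011, 1.109, -0.083], TCP at [0.266, -0.62, 0.231] pointing down, gripper open.
Joint ranges: [-2.96, 2.96], [-0.34, 2.1], [-1.41, 1.46], [0.24, 2.44], [-1.37, 4.51], [0.17, 1.92], [-2.96, 2.96]. Speed limits (rad/s): [2.39, 2.39, 3.14, 3.14, 3.14, 3.14, 3.14].

## Interface

Orientations are given as a rotation vector (axis times angle).
In Python, from bench import r gives the robot as it stands.
- The arm moves only by the tool send_rows, never from a script. Its argument "rows" is text: rows parted by semicolons, each of 6 numbers parted by spaces: the shift along the world's x, y, z in m, then the turn, a rotation vector about the world's x, y, z in rad. A call has 1 to 20 rows; each row shifts and turns the commanded pose from where the row before left it; what a row does not reach is not made up. A row lasts 1/10 s, in which the tool goes at most 50 mm and 8.59 degrees, less where a joint would pass 70% of its speed; a pose out of reach is approached as far as the arm can. A call is refused whole if a number of a shift passes 0.05 or a number of a turn 0.15, either way. A call with a gripper value outside its range is refused whole. "grip" is the finger opening in m, from 0 to 0.0854, set as the call begins (left out, the last holds). The fingers move at their own pace and stop on an object; "grip_force" is the grip in N (left out, the last holds). Time passes only in rows, so rows that do not move let the fingers close. It gives the time, the measured TCP pose, the force and the opening at its end, in the units of the state.
- r.get_obs(): the state, without advancing time (a new reading comes with each control period).
- r.grab_frame(name): name is "side" or "top"; returns a dict with "pixels" (384x512x3 uint8, red, green, blue), "intrinsics" (3x3 intrinsics, pixels), "k1" (the pictures are not rectified: a ray, as slopes to the right and down, at radius r is drawn at 1 + k1 r^2 times it, then the intrinsics apply), "position" and "orientation" of the camera in the world. Camera axes: x right, y up, looking along -z (the intrinsics and any distortion apply to the point x, -y, -z); pixel columns grow to the right and rows downward; lengths in m; the calibration is good to about 2 mm. A picture is of the moment at which its call begins. There is no depth.
- r.hand_in(): hands the job in, once; it reports no verdict.
The state is a dict: "clock": time; "joints": joint angles; "qvel": joint speeds; "tau": joint torques, N m; "tcp_pos": TCP position; "orientation": TCP orientation; "contact_force": force on the tool from outside, world axes, zero at the start; "moment": the same for the moment, N m; "grip_width": finger opening in m.
Only numpy, scipy, OpenCV 4.12 (cv2) and the standard library are available. Lean on these libraries where they do the work, as an engineer would, in place of code of your own. Each camera call takes 0.05 s, during which the arm holds its last target.

## Task

The flagon on the counter has been washed, so its marker (the flip stand just in front of the flagon, not the one in front of the lunette case) must show the cross instead of the ring. With a fingertip gently push the paddle up by its free edge, over its hinge, and down until it lies flat on the far side with the cross upward, then take the hand away. Do not grip the paddle or flick it over, do not shift or lift the stand, and leave the other marker and everything else as they are.

Things in the scene. Friction and masses are not known exactly. Their poses are not given: they have to be found in the camera images.
- flagon_marker: The flagon's marker: loose flip stand, 0.95 kg with paddle; brass base 90 (x) x 116 (y) x 12 mm; two posts at y = +-46 mm carry a hinge rod along y, 72 mm up, and thin rest arms (to 37 mm either side of the rod, 63 to 69 mm high). Origin: centre of underside; x: the way the paddle is flipped, within 23 degrees of straight away from the robot; z up. Both markers are alike.
- flagon_pivot (a point): Middle of the hinge rod of the flagon's marker, 72 mm above the counter; axes as the stand's, rod along y. The stiff hinge (0.04 N m) keeps the paddle at any angle it is left at; about 1 N at the free edge turns it.
- flagon_edge (a point): Middle of the free edge of the flagon's paddle, at mid thickness, 100 mm from the rod. x points along the paddle from edge to rod, y along the rod. Paddle: boxwood board 75 mm wide, 6 mm thick, about 50 g, rod at mid thickness. Level, its underside is 69 mm above the counter and from 45 mm off the rod outwards nothing is under it.
- flagon_paddle (a joint): Angle (rad) of the flagon's paddle: 0 = level on the rest arms on the robot's side (-x of stand), the face with the brass ring (52 mm across) up; pi/2 = upright; pi = level on the far side (+x), the face with the brass cross up. 0 and pi are end stops. It starts 0 to 0.2.
- lunette_marker: The lunette case's marker: loose flip stand, 0.95 kg with paddle; brass base 90 (x) x 116 (y) x 12 mm; two posts at y = +-46 mm carry a hinge rod along y, 72 mm up, and thin rest arms (to 37 mm either side of the rod, 63 to 69 mm high). Origin: centre of underside; x: the way the paddle is flipped, within 23 degrees of straight away from the robot; z up. Both markers are alike.
- lunette_pivot (a point): Middle of the hinge rod of the lunette case's marker, 72 mm above the counter; axes as the stand's, rod along y. The stiff hinge (0.04 N m) keeps the paddle at any angle it is left at; about 1 N at the free edge turns it.
- lunette_edge (a point): Middle of the free edge of the lunette case's paddle, at mid thickness, 100 mm from the rod. x points along the paddle from edge to rod, y along the rod. Paddle: boxwood board 75 mm wide, 6 mm thick, about 50 g, rod at mid thickness. Level, its underside is 69 mm above the counter and from 45 mm off the rod outwards nothing is under it.
- lunette_paddle (a joint): Angle (rad) of the lunette case's paddle: 0 = level on the rest arms on the robot's side (-x of stand), the face with the brass ring (52 mm across) up; pi/2 = upright; pi = level on the far side (+x), the face with the brass cross up. 0 and pi are end stops. It starts 0 to 0.2.
- flagon: Pewter flagon, a tall lidded jug 213 mm high, 100 mm across the body, with handle (to 88 mm from the axis, on its own +x side), standing on the counter behind and to the left of its marker (in the stand's frame about 0.13 m along +x and 0.13 m along +y). 0.9 kg, loose. Origin: centre of the underside, z up.
- lunette_case: Lacquered brass lunette case, a flat round closed box 82 mm across and 38 mm high, standing behind and to the left of the other marker in the same way. 0.25 kg, loose. Origin: centre of the underside, z up.
- votive: Empty ruby glass votive holder, an open cup 72 mm across and 70 mm high, standing between the two markers. 0.2 kg, loose. Origin: centre of the underside, z up.
- bronze_cross: Small bronze hand cross lying flat on the counter on the robot's right, 150 x 85 x 12 mm, 0.25 kg, loose. Origin: under the middle of its long bar, which runs along x; z up.
Things that resemble listed ones, but are neither listed nor needed, are in the scene too. Leave any green or pink look-alike of the flagon_marker alone.

How it is judged:
At the end, for the whole second after the job is handed in: The flagon's marker paddle lies flat on the far side, cross upward (within 0.12 rad of its stop); its stand still sits flat on the counter within 20 mm of where it was; the other marker, its paddle and the flagon, lunette case, votive holder and hand cross are within 20 mm of where they were (value of joint flagon_paddle above 3.02 rad and angular speed of flagon_marker below 0.1 rad/s and height (world z) of flagon_marker below 0.004 m and angle between flagon_marker's own z axis and vertical below 0.05 rad and distance of each of flagon_marker, lunette_edge, lunette_marker, flagon, lunette_case, votive, bronze_cross from where it was at the start of the episode below 0.02 m); the robot touches nothing.
It fails at once if the flagon's paddle is gripped or forced (over 25 N between the fingers and its marker) (contact force between the fingers and flagon_marker above 25 N).
It fails at once if the paddle is flicked over (faster than 5 rad/s) (velocity of joint flagon_paddle above 5 rad/s or velocity of joint flagon_paddle below -5 rad/s).
It fails at once if the flagon's marker stand is lifted, tipped or shifted (height (world z) of flagon_marker above 0.006 m or angle between flagon_marker's own z axis and vertical above 0.12 rad or distance of flagon_marker from where it was at the start of the episode above 0.02 m).
It fails at once if the other marker is shifted or its paddle is turned (distance of any of lunette_marker, lunette_edge from where it was at the start of the episode above 0.02 m).
It fails at once if the flagon, lunette case, votive holder or hand cross is moved, lifted or tipped (distance of any of flagon, lunette_case, votive, bronze_cross from where it was at the start of the episode above 0.02 m or angle between any of flagon, votive's own z axis and vertical above 0.2 rad).
It also fails if it takes over 42 s, if anything falls off the work surface, if the arm or the gripper's body presses on something with over 40 N, if the wrist force passes 120 N, or if a joint passes its speed limit or range.

## Working session

There is one attempt and no reset: what is moved stays moved. The work goes in short steps, Python scripts to look and compute and a tool call to move; the robot and the scene stay as the last step left them, time stands still between calls to the robot, and variables do not carry over. Pictures are saved under pics/ and viewed, and the job is handed in when it is done.

Besides the shell and the picture viewer there is one more tool, called after "Emit:" as name(argument=value, ...) on one line, values as JSON. send_rows: Moves the arm, as the interface text tells. Its arguments: {"type":"object","properties":{"rows":{"type":"string"},"grip":{"type":"number"},"grip_force":{"type":"number"}},"required":["rows"]}

```bash
ls; mkdir -p pics; python3 - <<'E'
from bench import r
import cv2,pickle
o=r.get_obs();print({k:o[k] for k in('clock','tcp_pos','orientation','grip_width')})
for n in('side','top'):
    f=r.grab_frame(n);pickle.dump(f,open(f'pics/{n}0.pkl','wb'))
    cv2.imwrite(f'pics/{n}0.png',cv2.resize(f['pixels'][:,:,::-1],(768,576),interpolation=cv2.INTER_CUBIC))
    print(n,f['intrinsics'],f['k1'],f['position'],f['orientation'])
E
```

```text
pics
{'clock': 0.0, 'tcp_pos': array([ 0.26618959, -0.61960593,  0.23029275]), 'orientation': array([-0.41164892,  2.00032064, -1.99651333]), 'grip_width': 0.08578072211541313}
side [[417.43803303   0.         252.56159414]
 [  0.         417.43803303 194.77459708]
 [  0.           0.           1.        ]] -0.14022926092625254 [0.33300721 1.02053546 1.03132875] [ 0.1097118  -1.20907876 -2.67736174]
top [[357.50964848   0.         254.21145063]
 [  0.         357.50964848 195.81025765]
 [  0.           0.           1.        ]] -0.015582162746272051 [ 0.44336949 -0.02503315  1.26494914] [ 0.06076034 -0.06726718 -1.56434082]
```

View pics/side0.png

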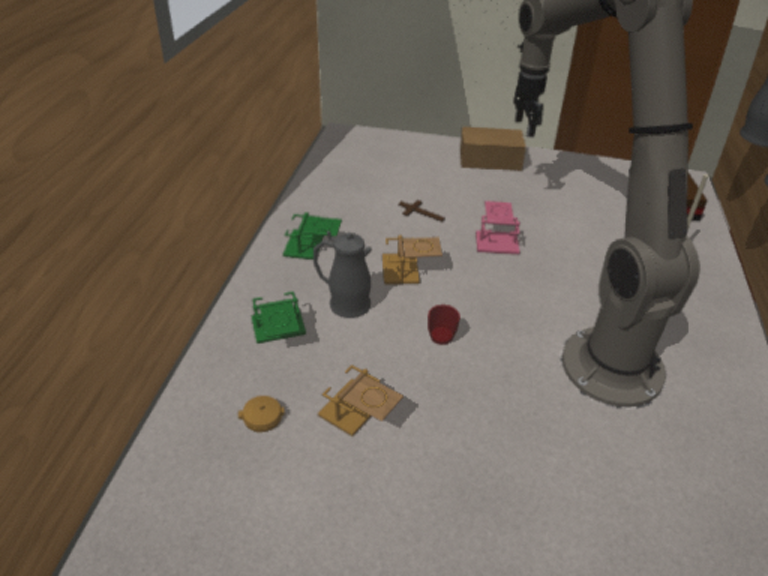

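View pics/top0.png

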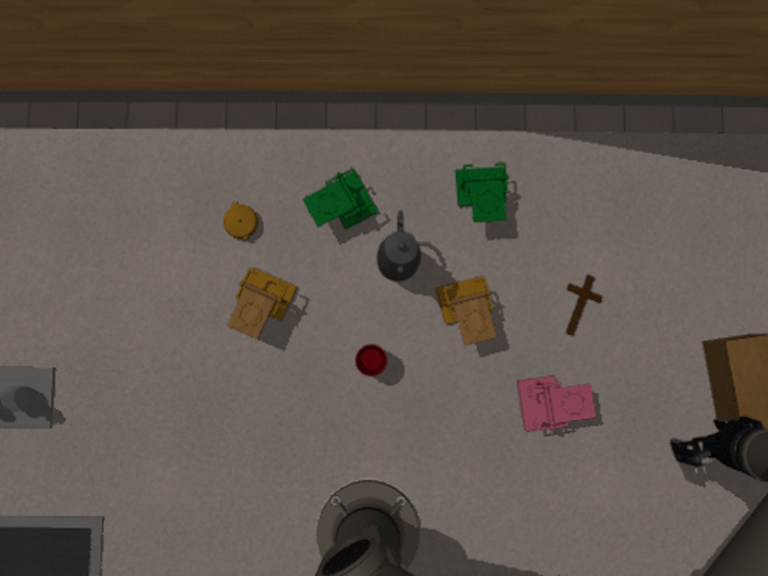

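The side view shows the flagon at about (350,275), with its marker at (408,258) to its right. In the top view the flagon is at (399,255) and its marker at (470,308). Next I'll zoom in on the marker and measure it.

```bash
cat > h.py <<'E'
import numpy as np,cv2,pickle
from scipy.spatial.transform import Rotation as R
def und(f,uv):
    K=f['intrinsics'];uv=np.atleast_2d(uv).astype(float)
    # model: d = s(1+k1 s^2), invert with cv2
    return cv2.undistortPoints(uv[:,None],K,np.array([f['k1'],0,0,0]))[:,0]
def ray(f,uv):
    s=und(f,uv);d=np.c_[s[:,0],-s[:,1],-np.ones(len(s))]
    return f['position'],d@R.from_rotvec(f['orientation']).as_matrix().T
def plane(f,uv,z):
    p,d=ray(f,uv);return p+d*((z-p[2])/d[:,2])[:,None]
def proj(f,P):
    q=(np.atleast_2d(P)-f['position'])@R.from_rotvec(f['orientation']).as_matrix()
    s=np.c_[q[:,0]/-q[:,2],q[:,1]/q[:,2]];s=s*(1+f['k1']*(s**2).sum(1))[:,None]
    K=f['intrinsics'];return s*[K[0,0],K[1,1]]+K[:2,2]
def tri(f1,u1,f2,u2):
    p,d=ray(f1,u1);q,e=ray(f2,u2);d=d[0]/np.linalg.norm(d[0]);e=e[0]/np.linalg.norm(e[0])
    t=np.linalg.lstsq(np.c_[d,-e],q-p,rcond=None)[0]
    a=p+d*t[0];b=q+e*t[1];return (a+b)/2,np.linalg.norm(a-b)
E
python3 - <<'E'
from h import *
for n,(u,v,w,h) in {'top':(280,175,60,64),'side':(245,145,60,55)}.items():
    f=pickle.load(open(f'pics/{n}0.pkl','rb'))
    c=f['pixels'][v:v+h,u:u+w,::-1]
    cv2.imwrite(f'pics/{n}c.png',cv2.resize(c,None,fx=9,fy=9,interpolation=cv2.INTER_CUBIC))
E
```

```text
(no output)
```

View pics/topc.png

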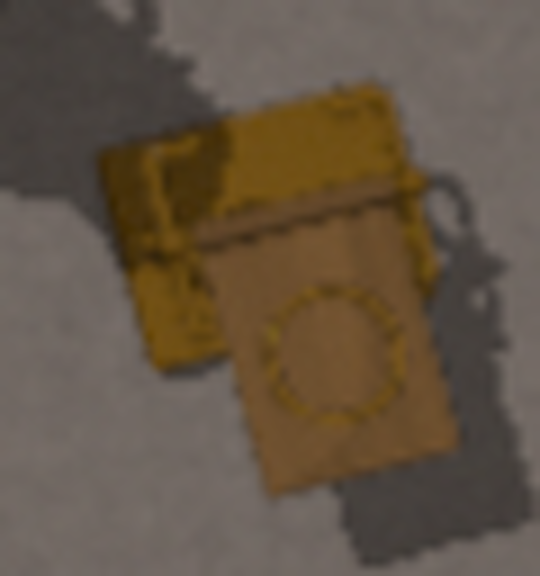

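View pics/sidec.png

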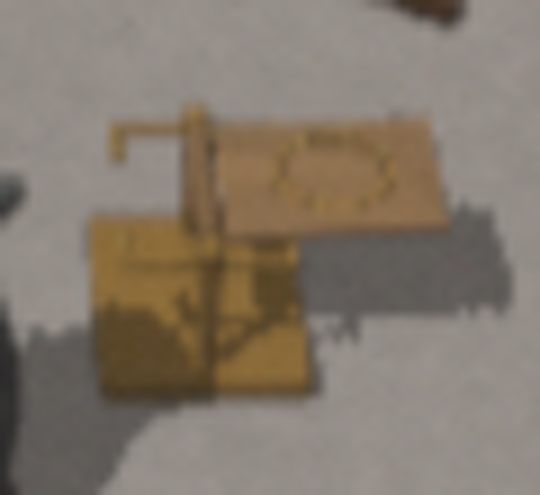

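```bash
python3 - <<'E'
from h import *
T=pickle.load(open('pics/top0.pkl','rb'));S=pickle.load(open('pics/side0.pkl','rb'))
t=lambda *p:np.array([[280+(p[0]+.5)/9-.5,175+(p[1]+.5)/9-.5]])
s=lambda *p:np.array([[245+(p[0]+.5)/9-.5,145+(p[1]+.5)/9-.5]])
np.set_printoptions(precision=4,suppress=True)
A,ea=tri(T,t(272,496),S,s(450,229));B,eb=tri(T,t(461,447),S,s(432,118))
print('edge corners L,R',A,ea,B,eb,np.linalg.norm(A-B))
for z in(.072,.078):
  a,b=plane(T,np.r_[t(178,243),t(412,183)],z);print('rod',z,a,b,(a+b)/2,np.linalg.norm(a-b), 'ax x dir deg',np.degrees(np.arctan2(*(-(a-b)[:2]*[1,-1]))))
M=(A+B)/2;print('M',M)
c=plane(T,np.r_[t(105,150),t(385,85),t(158,370)],.012)
print('base FL,FR,NL',c,'widths',np.linalg.norm(c[0]-c[1]),np.linalg.norm(c[0]-c[2]),'centre',(c[1]+c[2])/2)
yv=c[0]-c[1];print('yaw base',np.degrees(np.arctan2(-yv[0],yv[1])))
yv=A-B;print('yaw edge',np.degrees(np.arctan2(-yv[0],yv[1])))
# flagon
p=plane(T,[[399/1.5,240/1.5]],.2);print('flagon top',p)
print('votive top',plane(T,[[371/1.5,360/1.5]],.07)); print('pink',plane(T,[[572/1.5,403/1.5]],.07),'cross',plane(T,[[571/1.5,334/1.5],[590/1.5,276/1.5]],.01))
print('flagon handle top/tip',plane(T,[[401/1.5,212/1.5]],.15),'far green paddle',plane(T,[[488/1.5,222/1.5],[488/1.5,200/1.5]],.08))
from scipy.spatial.transform import Rotation as R
print(R.from_rotvec([-0.41164892,  2.00032064, -1.99651333]).as_matrix())
E
```

```text
edge corners L,R [ 0.4279 -0.2153  0.0718] 0.002068637283169548 [ 0.446  -0.2846  0.0762] 0.002684870324348141 0.07175549777791829
rod 0.072 [ 0.5225 -0.1808  0.072 ] [ 0.5454 -0.2682  0.072 ] [ 0.5339 -0.2245  0.072 ] 0.09035672737052418 ax x dir deg 14.672796769439582
rod 0.078 [ 0.5221 -0.18    0.078 ] [ 0.5449 -0.267   0.078 ] [ 0.5335 -0.2235  0.078 ] 0.08990227349073913 ax x dir deg 14.672796769439586
M [ 0.437  -0.2499  0.074 ]
base FL,FR,NL [[ 0.5628 -0.1602  0.012 ]
 [ 0.589  -0.2703  0.012 ]
 [ 0.4769 -0.1806  0.012 ]] widths 0.11312211871648582 0.08828000525154837 centre [ 0.5329 -0.2254  0.012 ]
yaw base 13.41887815124584
yaw edge 14.622412593434227
flagon top [[ 0.639  -0.0642  0.2   ]]
votive top [[ 0.3937 -0.0077  0.07  ]]
pink [[ 0.3013 -0.4521  0.07  ]] cross [[ 0.4538 -0.4747  0.01  ]
 [ 0.5908 -0.5231  0.01  ]]
flagon handle top/tip [[ 0.708  -0.0701  0.15  ]] far green paddle [[ 0.7032 -0.2684  0.08  ]
 [ 0.7535 -0.269   0.08  ]]
[[-0.9188 -0.0009  0.3947]
 [-0.3947  0.0017 -0.9188]
 [ 0.0001 -1.     -0.0019]]
```

The measurements agree with each other:

| Quantity | Measured | Expected |
|---|---|---|
| Base size | 113 x 88 mm | 116 x 90 mm |
| Rod to free edge | 0.10 m | 0.10 m |
| Edge height | about 0.074 m | top of level paddle about 0.075 m |
| Yaw | about 14.3° (base 13.4°, rod and edge 14.6°) | within 23° |
| Pivot | (0.5335, -0.2248) | none given |

I'll shut the fingers, yaw and tilt them to point forward and down at 40°, and come in under the free edge from the front right.

Emit:
send_rows(rows="0.0107 0.023 -0.002 0 0 0.128;0.0107 0.023 -0.002 0 0 0.128;0.0107 0.023 -0.002 0 0 0.128;0.0107 0.023 -0.002 0 0 0.128;0.0107 0.023 -0.002 0 0 0.128;0.0107 0.023 -0.002 0.0945 -0.0545 0;0.0107 0.023 -0.002 0.0945 -0.0545 0;0.0107 0.023 -0.002 0.0945 -0.0545 0;0.0107 0.023 -0.002 0.0945 -0.0545 0;0.0107 0.023 -0.002 0.0945 -0.0545 0;0.0107 0.023 -0.002 0.0945 -0.0545 0;0.0107 0.023 -0.002 0.0945 -0.0545 0;0.0107 0.023 -0.002 0.0945 -0.0545 0;0 0 0 0 0 0;0 0 0 0 0 0", grip=0, grip_force=20)

```text
clock: 1.6
tcp_pos: [0.4051, -0.3218, 0.2048]
orientation: [-0.145, 1.65, -0.95]
contact_force: [0.6, 0.4, -0.4]
grip_width: -0.0004
```

```bash
cat > st.py <<'E'
from bench import r
from h import *
import sys
np.set_printoptions(precision=4,suppress=True)
o=r.get_obs();M=R.from_rotvec(o['orientation']).as_matrix()
d=np.array([.969,.247]);n=np.array([-.247,.969]);p=o['tcp_pos']
v=p[:2]-[.5335,-.2248]
print('t',o['clock'],'tcp',p,'stand x,y',v@d,v@n,'F',o['contact_force'],'grip',o['grip_width'])
print('joints',o['joints']);print('finger dir',M[:,1],'x',M[:,0],'z',M[:,2])
for a in sys.argv[1:]:
    n_,tag=a.split(':')
    f=r.grab_frame(n_);pickle.dump(f,open(f'pics/{n_}{tag}.pkl','wb'))
    u,w=(200,160) if n_=='side' else (255,190)
    x0,y0=(215,100) if n_=='side' else (240,130)
    cv2.imwrite(f'pics/{n_}{tag}.png',cv2.resize(f['pixels'][y0:y0+120,x0:x0+160,::-1],None,fx=4.5,fy=4.5,interpolation=cv2.INTER_CUBIC))
E
python3 st.py side:1
```

```text
t 1.6 tcp [ 0.4051 -0.3218  0.2048] stand x,y -0.14833556060500952 -0.06223894834078262 F [ 0.6412  0.4393 -0.3828] grip -0.00043581553398478785
joints [ 1.281   0.5626 -0.3907  1.8168 -0.6208  1.2501  0.7217]
finger dir [ 0.3818  0.6628 -0.6442] x [-0.3243 -0.5566 -0.7649] z [ 0.8655 -0.5009 -0.0024]
```

Emit:
send_rows(rows="0 0 -0.022 0 0 0;0 0 -0.022 0 0 0;0 0 -0.022 0 0 0;0 0 -0.022 0 0 0;0 0 -0.022 0 0 0;0 0 -0.022 0 0 0;0 0 -0.022 0 0 0;0 0 -0.022 0 0 0;0 0 0 0 0 0")

```text
clock: 2.55
tcp_pos: [0.4063, -0.3205, 0.0293]
orientation: [-0.144, 1.649, -0.946]
contact_force: [1.3, 2.6, 0.9]
grip_width: -0.0002
```

```bash
python3 st.py side:2 top:2
```

```text
t 2.55 tcp [ 0.4063 -0.3205  0.0293] stand x,y -0.1468892621408413 -0.06128571040540228 F [1.2788 2.5597 0.916 ] grip -0.00016410278868674602
joints [ 1.2629  0.8393 -0.3721  1.8464 -0.6036  1.0035  0.8908]
finger dir [ 0.3816  0.665  -0.642 ] x [-0.3219 -0.5554 -0.7667] z [ 0.8664 -0.4993 -0.0021]
```

View pics/side2.png

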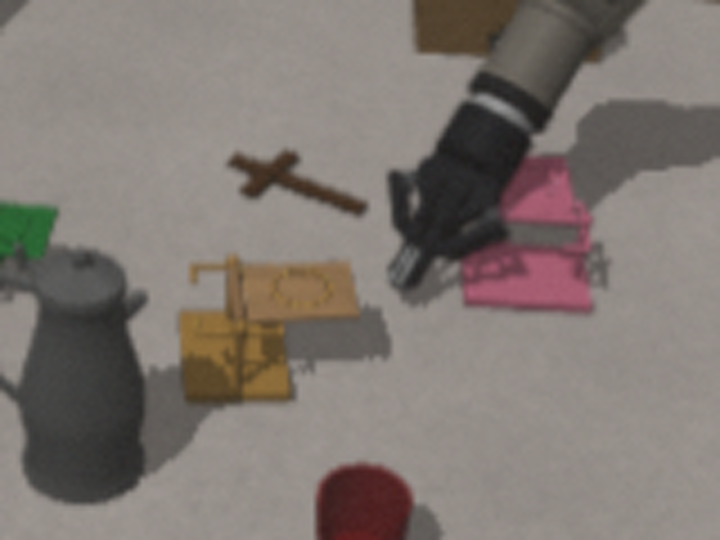

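View pics/top2.png

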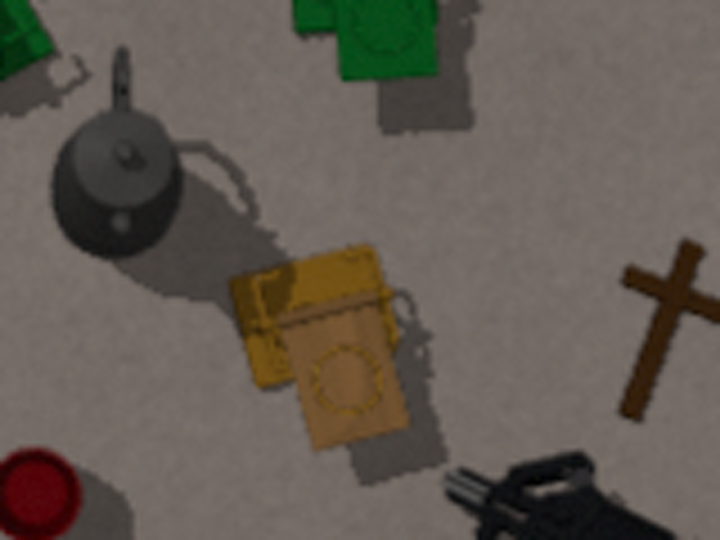

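Side and top views show the shut fingertips to the front right of the paddle, at about (405,275) and (455,480). The tips are low and nothing is touching. Next I'll slide under the free edge.

Emit:
send_rows(rows="0.005 0.0081 -0.001 0 0 0;0.005 0.0081 -0.001 0 0 0;0.005 0.0081 -0.001 0 0 0;0.005 0.0081 -0.001 0 0 0;0.005 0.0081 0 0 0 0;0.005 0.0081 0 0 0 0;0.005 0.0081 0 0 0 0;0.005 0.0081 0 0 0 0;0 0 0 0 0 0")

```text
clock: 3.55
tcp_pos: [0.4462, -0.2545, 0.0257]
orientation: [-0.144, 1.648, -0.946]
contact_force: [-0.4, -0.2, -0.3]
grip_width: -0.0006
```

```bash
python3 st.py side:3 top:3
```

```text
t 3.55 tcp [ 0.4462 -0.2545  0.0257] stand x,y -0.09190090822019506 -0.007199952506802984 F [-0.4371 -0.2366 -0.2725] grip -0.0005572827606798667
joints [ 1.1968  0.8282 -0.4341  1.9302 -0.6741  0.8784  0.8749]
finger dir [ 0.3816  0.6653 -0.6417] x [-0.3211 -0.5556 -0.767 ] z [ 0.8668 -0.4987 -0.0016]
```

View pics/side3.png

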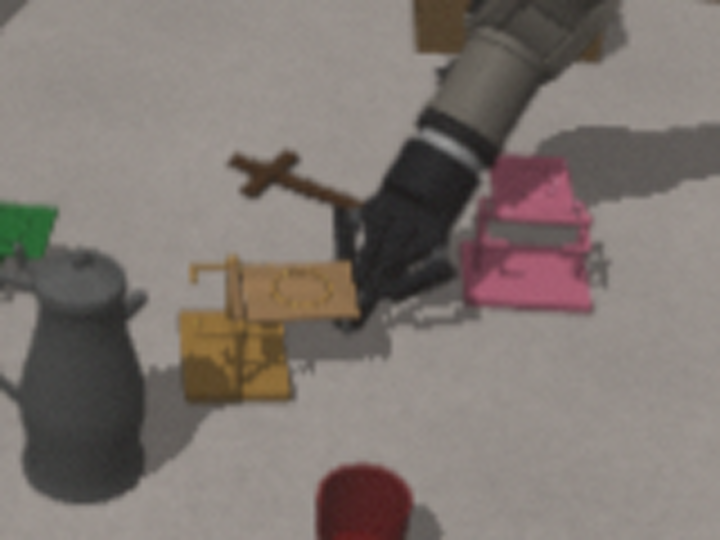

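View pics/top3.png

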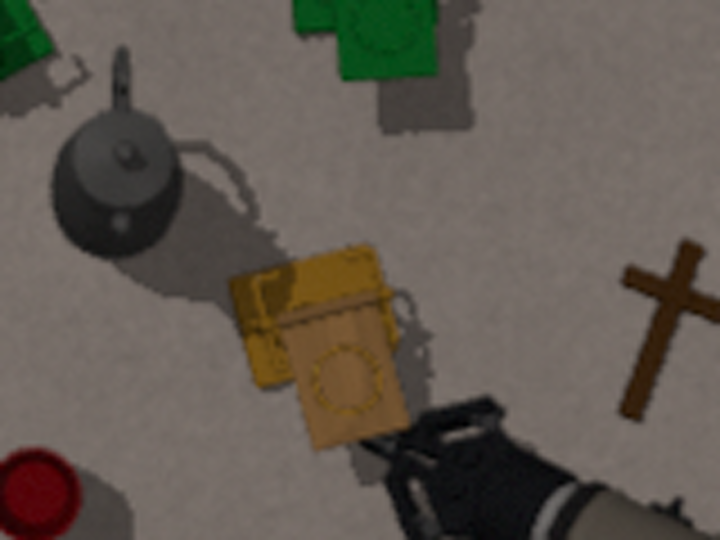

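The tip is under the free edge at about (345,320) in the side view, and the paddle hasn't moved. Next I'll raise it slowly.

Emit:
send_rows(rows="0 0 0.005 0 0 0;0 0 0.005 0 0 0;0 0 0.005 0 0 0;0 0 0.005 0 0 0;0 0 0.005 0 0 0;0.0005 0.0001 0.005 0 0 0;0.0005 0.0001 0.005 0 0 0;0.001 0.0002 0.005 0 0 0;0 0 0 0 0 0")

```text
clock: 4.55
tcp_pos: [0.4479, -0.2561, 0.066]
orientation: [-0.144, 1.648, -0.949]
contact_force: [0.7, -0.3, 0.0]
grip_width: 0.0003
```

```bash
python3 st.py side:4 top:4
```

```text
t 4.55 tcp [ 0.4479 -0.2561  0.066 ] stand x,y -0.09070818394219772 -0.00915257327023751 F [ 0.7352 -0.2738  0.0353] grip 0.00030001005806312914
joints [ 1.1981  0.7553 -0.438   1.9319 -0.6768  0.9311  0.8311]
finger dir [ 0.3829  0.6633 -0.6429] x [-0.3221 -0.5564 -0.7659] z [ 0.8658 -0.5004 -0.0006]
```

View pics/side4.png

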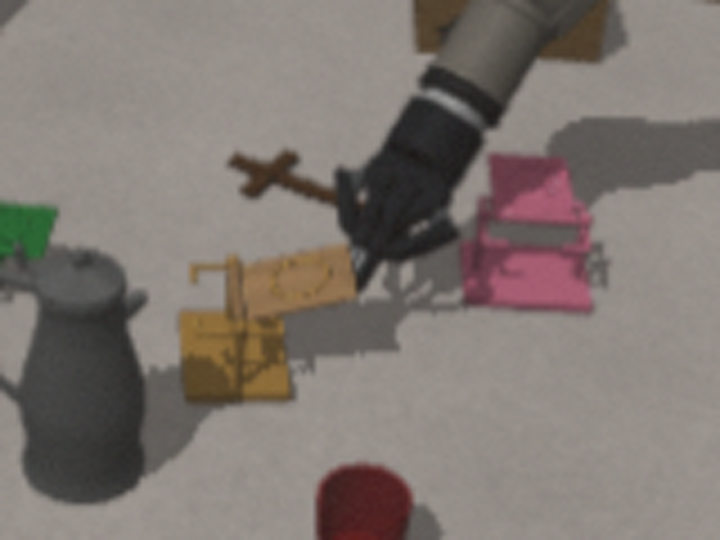

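View pics/top4.png

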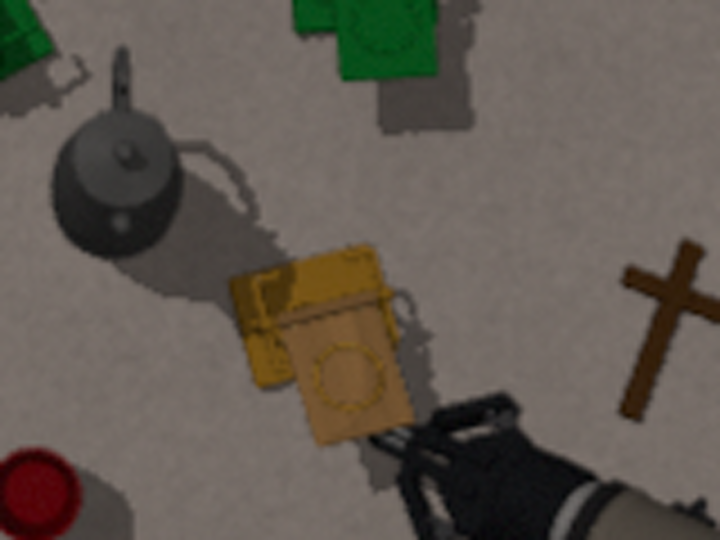

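The paddle is up by about 0.25 rad, its edge resting on the fingertip at (360,275) in the side view, and the stand hasn't shifted. I'll continue along the arc.

Emit:
send_rows(rows="0.0018 0.0005 0.005 0 0 0;0.0018 0.0005 0.005 0 0 0;0.0018 0.0005 0.005 0 0 0;0.0018 0.0005 0.005 0 0 0;0.0029 0.0007 0.0046 0 0 0;0.0029 0.0007 0.0046 0 0 0;0.0029 0.0007 0.0046 0 0 0;0.0029 0.0007 0.0046 0 0 0;0.0038 0.001 0.0038 0 0 0;0.0038 0.001 0.0038 0 0 0;0.0038 0.001 0.0038 0 0 0;0.0038 0.001 0.0038 0 0 0;0 0 0 0 0 0")

```text
clock: 5.95
tcp_pos: [0.4824, -0.2468, 0.1196]
orientation: [-0.144, 1.647, -0.948]
contact_force: [-0.4, -0.2, -0.5]
grip_width: 0.0002
```

```bash
python3 st.py side:5 top:5
```

```text
t 5.95 tcp [ 0.4824 -0.2468  0.1196] stand x,y -0.05492005843640608 -0.008700472274676919 F [-0.3904 -0.2307 -0.4825] grip 0.00015188965538054134
joints [ 1.1526  0.6792 -0.4557  1.8961 -0.6944  0.9843  0.7336]
finger dir [ 0.3828  0.6638 -0.6425] x [-0.3214 -0.5563 -0.7663] z [ 0.8661 -0.4999 -0.0004]
```

View pics/side5.png

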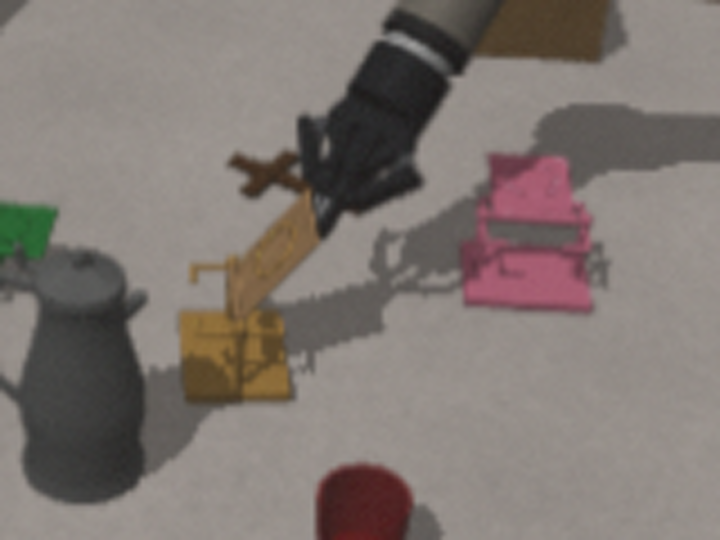

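View pics/top5.png

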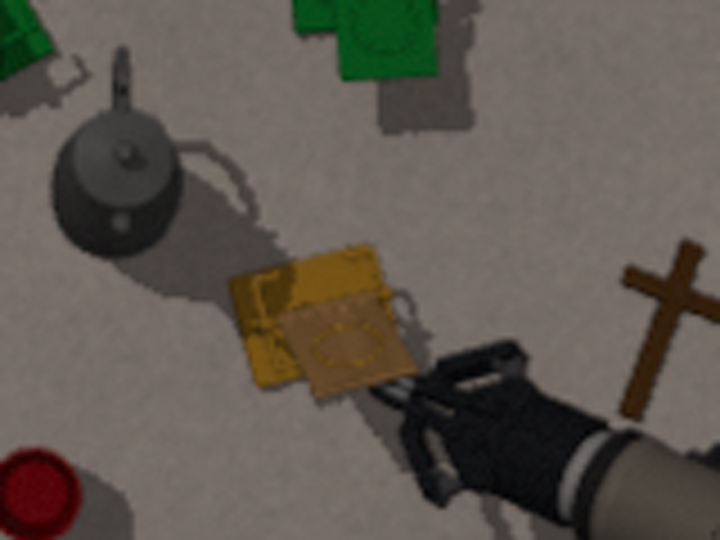

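The paddle is at about 0.9 rad, its edge at (300–325,190–240) in the side view, and the stand is still in place. The hinge holds the angle, so I'll back off and turn the finger nearly vertical, with the jaw axis along the rod. That way the knuckles clear the paddle for the second half.

Emit:
send_rows(rows="-0.004 -0.004 -0.003 0 0 0;-0.006 -0.009 0 0 0 0;-0.006 -0.009 0 0 0 0;-0.006 -0.009 0 0 0 0;-0.006 -0.009 0 0 0 0;-0.006 -0.006 0 0 0 0;-0.002 0 0 -0.106 0.061 0;-0.002 0 0 -0.106 0.061 0;-0.002 0 0 -0.106 0.061 0;-0.002 0 0 -0.106 0.061 0;-0.001 0 0 -0.106 0.061 0;0 0 0 0 0 -0.134;0 0 0 0 0 -0.134;0 0 0 0 0 -0.134;0 0 0 0 0 -0.134;0 0 0 0 0 -0.134;0 0 0 0 0 -0.134;0 0 0 0 0 0")

```text
clock: 7.85
tcp_pos: [0.438, -0.2921, 0.1159]
orientation: [0.018, 2.003, -1.939]
contact_force: [0.4, -0.7, -0.1]
grip_width: -0.0002
```

```bash
python3 st.py side:6 top:6
```

```text
t 7.85 tcp [ 0.438  -0.2921  0.1159] stand x,y -0.10913199952462228 -0.041679271209002514 F [ 0.3899 -0.687  -0.0657] grip -0.00019152668161756957
joints [ 0.6125  0.3272 -0.0283  2.136  -0.3667  0.5303 -0.4385]
finger dir [ 0.2499  0.0624 -0.9662] x [-0.9381 -0.2317 -0.2576] z [ 0.24   -0.9708 -0.0007]
```

View pics/side6.png

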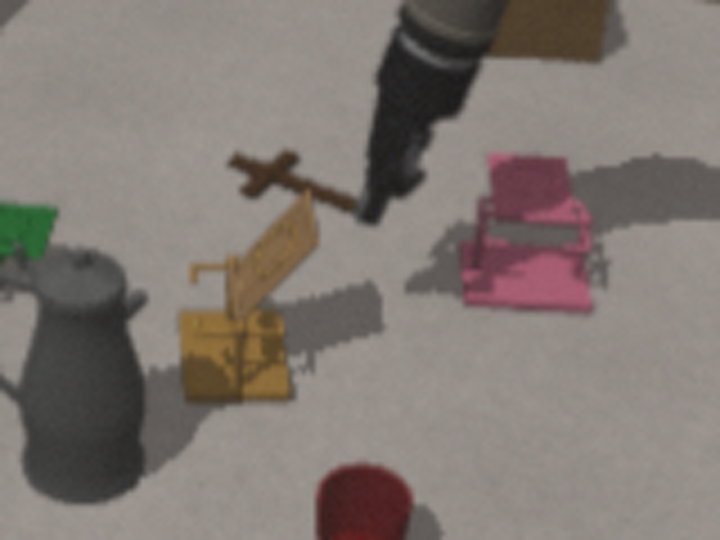

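View pics/top6.png

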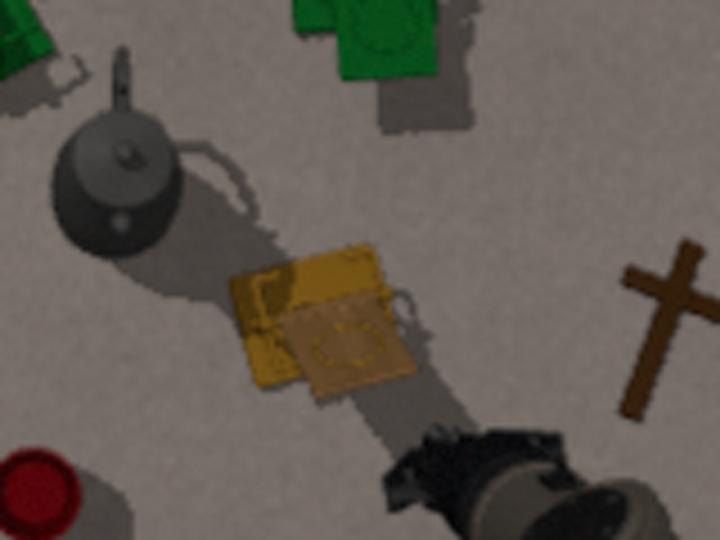

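The finger now stands nearly vertical in front of the paddle, its tip at (370,215) in the side view. The paddle has stayed at about 0.9 rad. Next I'll centre the tip and advance until it touches.

Emit:
send_rows(rows="-0.0022 0.0087 0.005 0 0 0;-0.0022 0.0087 0.005 0 0 0;-0.0022 0.0087 0.005 0 0 0;-0.0022 0.0087 0.005 0 0 0;0.007 0.0018 0 0 0 0;0.007 0.0018 0 0 0 0;0.007 0.0018 0 0 0 0;0.007 0.0018 0 0 0 0;0.007 0.0018 0 0 0 0;0.006 0.0015 0 0 0 0;0.006 0.0015 0 0 0 0;0.006 0.0015 0 0 0 0;0 0 0 0 0 0")

```text
clock: 9.25
tcp_pos: [0.4838, -0.2446, 0.136]
orientation: [0.019, 2.001, -1.939]
contact_force: [0.4, -0.7, -0.4]
grip_width: 0.0001
```

```bash
python3 st.py side:7
```

```text
t 9.25 tcp [ 0.4838 -0.2446  0.136 ] stand x,y -0.053070316695444236 -0.0068698857996917755 F [ 0.3637 -0.654  -0.4261] grip 9.08158459829971e-05
joints [ 0.4711  0.3041 -0.021   2.1068 -0.31    0.5491 -0.6257]
finger dir [ 0.2513  0.0619 -0.9659] x [-0.9375 -0.2324 -0.2588] z [ 0.2405 -0.9706  0.0003]
```

View pics/side7.png

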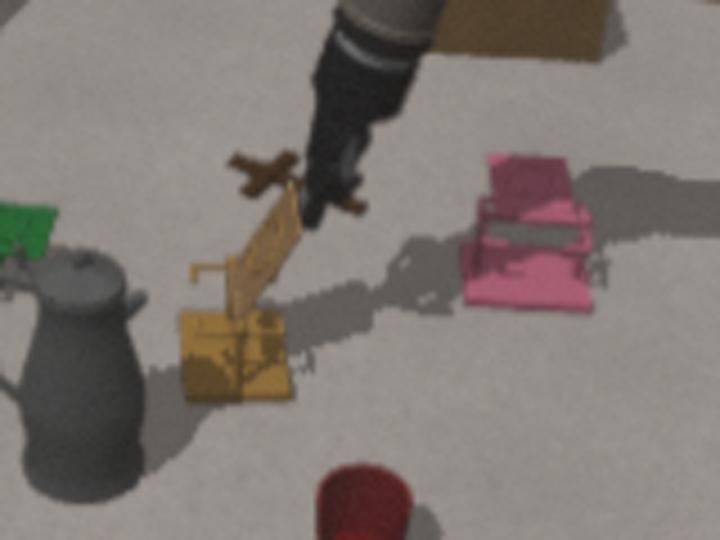

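The tip is touching the paddle's under face near its edge, at about (303,215), with the paddle near 65°. Now I'll push over the top along the arc.

Emit:
send_rows(rows="0.0065 0.0017 0.0016 0 0 0;0.0065 0.0017 0.0016 0 0 0;0.0065 0.0017 0.0016 0 0 0;0.0063 0.0016 0.0011 0 0 0;0.0063 0.0016 0.0011 0 0 0;0.0063 0.0016 0.0011 0 0 0;0.0063 0.0016 -0.0006 0 0 0;0.0063 0.0016 -0.0006 0 0 0;0.0063 0.0016 -0.0006 0 0 0;0.0059 0.0015 -0.0022 0 0 0;0.0059 0.0015 -0.0022 0 0 0;0.0059 0.0015 -0.0022 0 0 0;0 0 0 0 0 0")

```text
clock: 10.6
tcp_pos: [0.5585, -0.2251, 0.1352]
orientation: [0.018, 2.002, -1.939]
contact_force: [-0.6, 0.1, -0.4]
grip_width: -0.0
```

```bash
python3 st.py side:8 top:8
```

```text
t 10.6 tcp [ 0.5585 -0.2251  0.1352] stand x,y 0.02417775761004042 -0.006459296657515929 F [-0.6422  0.0657 -0.3748] grip -3.426727387242713e-05
joints [ 0.3634  0.3835 -0.005   1.9852 -0.27    0.5728 -0.7562]
finger dir [ 0.2506  0.0624 -0.9661] x [-0.9377 -0.2324 -0.2583] z [ 0.2406 -0.9706 -0.0003]
```

View pics/side8.png

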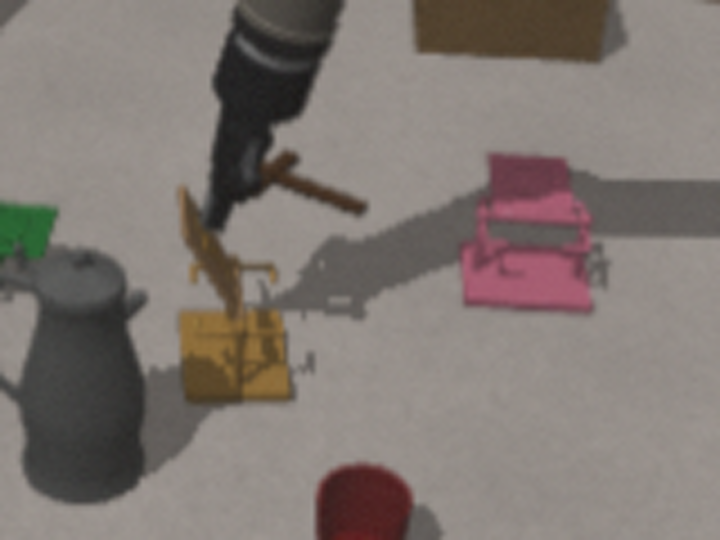

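View pics/top8.png

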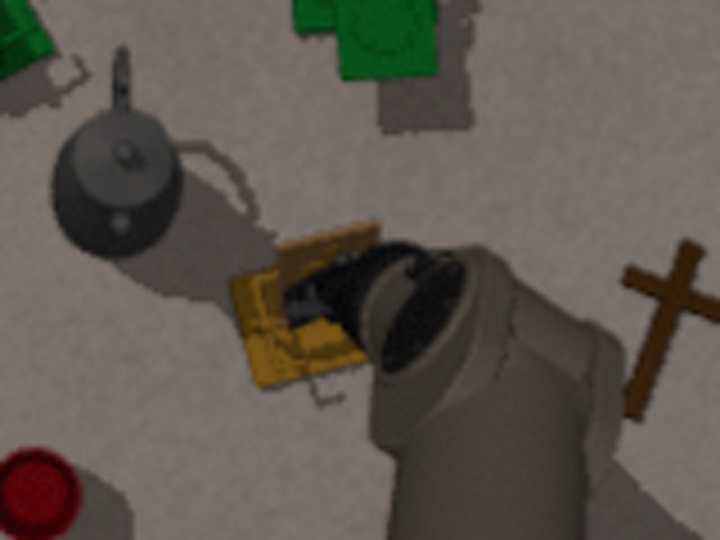

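The paddle has passed the top and is at about 120°, with the tip behind it at (210,220) in the side view. The stand hasn't moved. Now I'll lower it along the arc.

Emit:
send_rows(rows="0.0051 0.0013 -0.0037 0 0 0;0.0051 0.0013 -0.0037 0 0 0;0.0051 0.0013 -0.0037 0 0 0;0.0041 0.001 -0.005 0 0 0;0.0041 0.001 -0.005 0 0 0;0.0041 0.001 -0.005 0 0 0;0.0042 0.0011 -0.0047 0 0 0;0.0042 0.0011 -0.0047 0 0 0;0.0042 0.0011 -0.0047 0 0 0;0.0013 0.0003 -0.0037 0 0 0;0.0013 0.0003 -0.0037 0 0 0;0.0013 0.0003 -0.0035 0 0 0;0 0 0 0 0 0")

```text
clock: 12.0
tcp_pos: [0.6016, -0.2145, 0.0839]
orientation: [0.019, 2.003, -1.939]
contact_force: [-0.3, 0.7, -1.0]
grip_width: 0.0002
```

```bash
python3 st.py side:9 top:9
```

```text
t 12.0 tcp [ 0.6016 -0.2145  0.0839] stand x,y 0.06858147665062762 -0.006830565089896986 F [-0.3119  0.6687 -0.9585] grip 0.0002244917579124936
joints [ 0.3253  0.5056 -0.0135  1.9344 -0.2769  0.4953 -0.7841]
finger dir [ 0.2501  0.0621 -0.9662] x [-0.9381 -0.2315 -0.2577] z [ 0.2397 -0.9708 -0.0003]
```

View pics/side9.png

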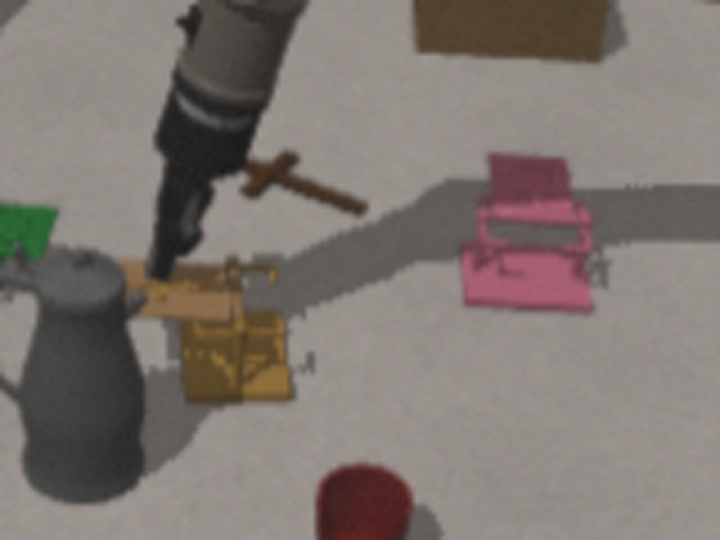

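The paddle is almost flat. I'll press down in small steps and watch the force.

Emit:
send_rows(rows="0 0 -0.002 0 0 0;0 0 -0.002 0 0 0;0 0 -0.001 0 0 0;0 0 0 0 0 0")

```text
clock: 12.5
tcp_pos: [0.6017, -0.2146, 0.0794]
orientation: [0.019, 2.002, -1.939]
contact_force: [1.1, 0.5, -0.5]
grip_width: -0.0003
```

Emit:
send_rows(rows="0 0 -0.001 0 0 0;0 0 0 0 0 0")

```text
clock: 12.7
tcp_pos: [0.6018, -0.2146, 0.0784]
orientation: [0.019, 2.002, -1.939]
contact_force: [-0.6, 0.4, 0.1]
grip_width: -0.0001
```

Emit:
send_rows(rows="0 0 -0.001 0 0 0;0 0 0 0 0 0")

```text
clock: 12.9
tcp_pos: [0.6018, -0.2146, 0.0774]
orientation: [0.019, 2.002, -1.939]
contact_force: [-0.0, -0.6, -0.3]
grip_width: -0.0001
```

Emit:
send_rows(rows="0 0 -0.001 0 0 0;0 0 0 0 0 0")

```text
clock: 13.1
tcp_pos: [0.602, -0.2146, 0.0769]
orientation: [0.02, 2.002, -1.939]
contact_force: [-1.9, 1.2, 5.0]
grip_width: -0.0001
```

The force rose to 5 N and the descent stalled at z = 0.077, which is the stop. I'll withdraw up and back, then check.

Emit:
send_rows(rows="0 0 0.003 0 0 0;0 0 0.005 0 0 0;-0.002 -0.0005 0.01 0 0 0;-0.003 -0.001 0.02 0 0 0;-0.005 -0.001 0.025 0 0 0;-0.01 -0.005 0.025 0 0 0;-0.02 -0.015 0.025 0 0 0;-0.025 -0.025 0.02 0 0 0;-0.03 -0.03 0.01 0 0 0;-0.03 -0.03 0 0 0 0;-0.03 -0.03 0 0 0 0;-0.02 -0.03 0 0 0 0;-0.01 -0.03 0 0 0 0;0 -0.03 0 0 0 0;0 -0.02 0 0 0 0;0 0 0 0 0 0;0 0 0 0 0 0")

```text
clock: 14.8
tcp_pos: [0.4167, -0.4618, 0.2198]
orientation: [0.02, 2.003, -1.939]
contact_force: [-0.7, 0.4, 0.7]
grip_width: 0.0001
```

```bash
python3 st.py side:10 top:10
```

```text
t 14.8 tcp [ 0.4167 -0.4618  0.2198] stand x,y -0.17174114607107777 -0.20078293737069078 F [-0.6802  0.3719  0.6804] grip 0.00011250647415226085
joints [ 0.762   0.3552  0.1215  1.8028 -0.3559  0.9002 -0.245 ]
finger dir [ 0.2508  0.0622 -0.966 ] x [-0.938  -0.231  -0.2584] z [ 0.2393 -0.971  -0.0004]
```

View pics/side10.png

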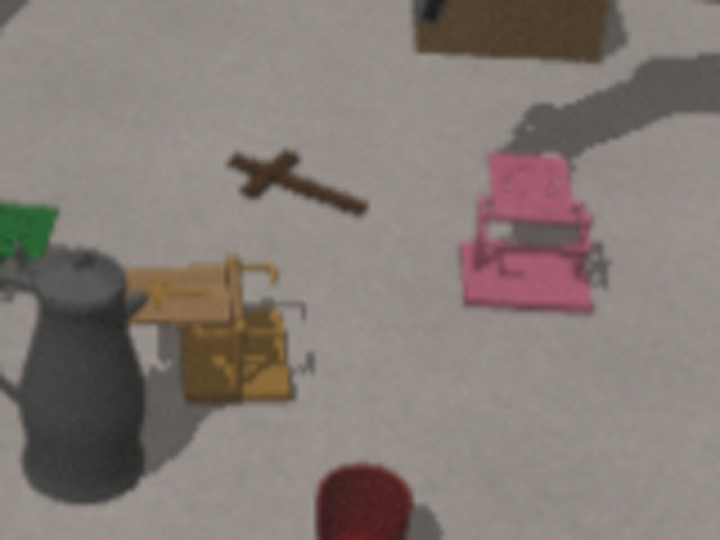

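View pics/top10.png

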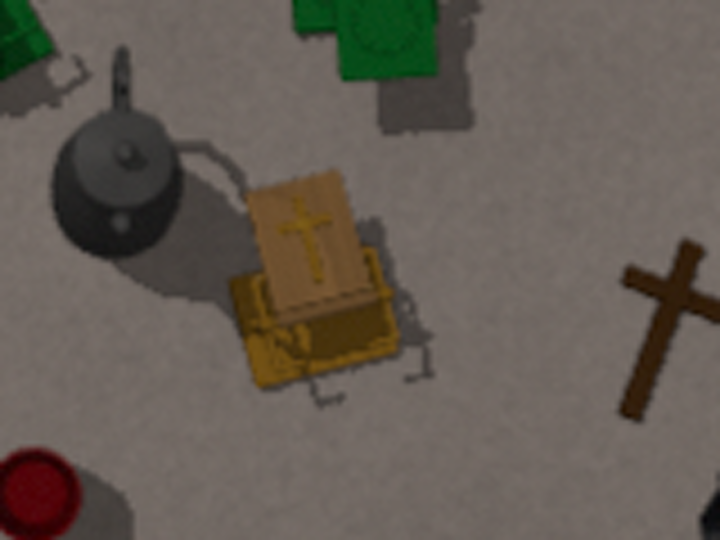

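The cross is upward at about (305,235) in the top view. The base corners at (235,283) and (258,388), the flagon, votive and hand cross are all where they were, and the hand is clear. I'll hand it in.

```bash
python3 - <<'E'
from h import *
a=pickle.load(open('pics/top0.pkl','rb'))['pixels'].astype(int);b=pickle.load(open('pics/top10.pkl','rb'))['pixels'].astype(int)
m=(abs(a-b).max(2)>40).astype(np.uint8)
n,_,s,_=cv2.connectedComponentsWithStats(m)
print([tuple(x) for x in s[1:] if x[4]>15])
from bench import r
print(r.hand_in())
E
```

```text
[(np.int32(296), np.int32(168), np.int32(31), np.int32(25), np.int32(332)), (np.int32(312), np.int32(200), np.int32(7), np.int32(6), np.int32(28)), (np.int32(306), np.int32(208), np.int32(33), np.int32(30), np.int32(592)), (np.int32(392), np.int32(232), np.int32(99), np.int32(152), np.int32(7538)), (np.int32(448), np.int32(278), np.int32(64), np.int32(106), np.int32(2646)), (np.int32(287), np.int32(353), np.int32(23), np.int32(17), np.int32(58)), (np.int32(229), np.int32(368), np.int32(13), np.int32(11), np.int32(28)), (np.int32(210), np.int32(373), np.int32(6), np.int32(11), np.int32(24))]
the job is handed in; nothing more can be done
None
```

The flagon's marker now shows the cross: the paddle lies on the far side and the hand is clear. I handed the job in at about 15 s of the 42 s allowed, and no verdict is reported.

- **How it was done:** I used the shut fingers as a single fingertip. They lifted the paddle by its free edge to about 0.9 rad. I then backed off, turned the finger nearly vertical and pushed the paddle over and down along its arc to the stop.
- **Paddle flat:** At the last downward step the force rose to about 5 N and the finger stopped at z = 0.077. That matches the height expected for a level paddle, about 0.078. I didn't measure the final angle from the pictures because the flagon hides part of the far edge in the side view.
- **Nothing else moved:** Comparing the top view before and after, the only changes were the paddle with its shadow and the robot arm with its shadow. The stand, flagon, lunette marker and case, votive holder and hand cross look unchanged. The readings after each move never showed more than about 5.5 N, though I didn't record force during the moves.

No check failed. The first measurements differed by 2 to 3 mm between the two views, and by about 1° in yaw between the base and the rod.

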